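# Seat a mended tile in the microscope stage and slide it under the lens

## Task

The freshly mended floor tile on the loading shelf is ready for inspection: without lifting it, slide it off the shelf into the recess of the microscope's sliding stage so that it lies fully down, flat and square in it, pressing only gently. Then push the stage along its rails fully home against the stop under the lens, with the tile still seated. Do not knock the microscope, let the tile fall off the shelf or disturb the bottles and tools around.

Things in the scene. Friction and masses are not known exactly. Their poses are not given: they have to be found in the camera images.
- tile_mid (a point): centre (half-way up) of the loose tile: a terracotta block 90 mm (its x) by 110 mm (its y) by 18 mm thick, about 0.36 kg, blue and white glaze and pale mending lines on top; too wide to grasp. It starts flat on the loading shelf, pattern up (z up), turned up to 0.3 rad from square with the stand.
- recess (a point): centre of the floor of the recess in the aluminium sliding stage, 32 mm above the table; axes of the stand. The recess (dark rubber floor) is 94 mm along x, 114 mm along y, 8 mm deep: a seated tile has its centre 9 mm above this point, its 90 mm side along x, and stands 10 mm proud of the stage's top.
- stop_mid (a point): middle of the top edge of the steel back stop along the recess's +x side, 7 mm behind it: 14 mm thick, 120 mm long, rising 14 mm above the stage's top (which is 40 mm above the table). The recess's other three sides are flush with the stage's top, with a 4 mm wide 45 degree bevel outside the recess's size that lets the tile slip in.
- shelf_mid (a point): centre of the top face of the fixed grey loading shelf, 41.5 mm above the table (1.5 mm above the stage's top), 145 mm along x by 350 mm along y; axes of the stand. Its +x edge lies 2.5 mm from the stage, 69.5 mm to -x of the recess centre, so the tile is pushed along +x from the shelf onto the stage and into the recess.
- handle (a point): middle of the top bar of the stage's black bow handle: a round bar 12 mm thick, 80 mm long along the stand's x, 34 mm above the stage's top, on two legs at its ends. It lies 135 mm to -y of the recess centre and travels with the stage. From it the stage is pushed along +y.
- stage (a joint): position of the sliding stage along the stand's +y, in m: 0 at the loading end, 0.17 at the stop under the lens (home). It starts between 0 and 0.04, runs on rails with about 3 N of friction and stays where it is left.
- stand: the fixed grey stand with rails and loading shelf, turned by up to 0.2 rad on the table; origin on the table under the recess centre when the joint reads 0; x from the shelf across the stage, y along the rails to the microscope, z up.
- microscope: the fixed inspection microscope on the stand, same origin and axes as the stand: lens axis at y = 170 mm, its ring light 34 mm in radius with its underside 154 mm above the table, camera on top to 410 mm; arm, focus unit and column from y = 190 mm to y = 400 mm.
- amber_bottle: a bystander: amber bottle, 60 mm wide, 130 mm tall, black cap; origin under its centre
- blue_cap_bottle: a bystander: clear bottle with blue cap, 70 mm wide, 150 mm tall; origin under its centre
- beaker: a bystander: glass beaker, 66 mm wide, 85 mm tall; origin under its centre
- dish: a bystander: white dish, 90 mm wide, 16 mm tall; origin under its centre
- spatula: a bystander: spatula with wooden handle, 190 mm long, lying on the table along its x
- tweezers: a bystander: steel tweezers 150 mm long lying on the table beside the loading shelf, along its x
- glue_jar: a bystander: small white jar, 44 mm wide, 45 mm tall; origin under its centre
There are look-alikes about, which are no part of the job. Of the things like the part that bears tile_mid, leave any that is turquoise; of the rest the smaller one is meant.

How it is judged:
By the outcome, as a careful person would: the job done as asked, in the order asked, and still so for the second after the job is handed in, with the robot touching nothing.
It also fails if it takes over 70 s, if anything falls off the work surface, if the arm or the gripper's body presses on something with over 40 N, if the wrist force passes 120 N, or if a joint passes its speed limit or range.

## Robot

A 6-joint arm with a two-finger parallel gripper is mounted at the origin on the work surface. World frame = base frame: x ahead of the robot, y to its left, z up, the work surface at z = 0. Lengths are in mm, angles in degrees, forces in N, time in s.
With the tool pointing down it reaches from about 225 to 875 mm from the base axis. Payload 3.4 kg.
Tool frame: the origin (TCP) lies at the very end of the fingers, on their centre line; the grasp point (between the pads) lies 19 mm behind it; z points along the fingers, y is the direction in which the jaws open and shut (so a half turn about z gives the same grasp; the last joint's range is limited). The gripper opens to 85 mm and grips with 20 to 120 N. Pads are 22 mm wide; open, the fingers measure 114 mm over their backs; the gripper's body (76 mm by 85 mm) begins 54 mm behind the grasp point. The pads swing forward as they close: fully open they stand 13 mm farther back than shut.
Start: joints at [-71.391, 15.808, 86.224, -0, 77.962, -6.933], TCP at [247.932, -518.838, 231.328] pointing down, gripper open.
Joint ranges: [-165.64, 165.64], [-43.16, 119.46], [12.63, 154.43], [-67.54, 247.53], [6.08, 155.33], [-154.97, 154.97]. Speed limits (degrees/s): [147.25, 147.25, 180, 180, 180, 180].

## Interface

Orientations are given as [roll, pitch, yaw] about the fixed x, y, z axes, in that order (R = Rz(yaw) Ry(pitch) Rx(roll)).
In Python, from cell import robot, grab_frame gives the robot as it stands.
- The arm moves only by the tool send_rows, never from a script. Its arguments are lists of equal length, an entry for each row: "offset": the shift along the tool's x, y, z in m, a list of three; "twist": the turn, a rotation vector about the tool's x, y, z in rad, a list of three. A call has exactly 5 rows; each row shifts and turns the commanded pose from where the row before left it, along the tool's axes as they then stand; what a row does not reach is not made up. A row lasts 1/8 s, in which the tool goes at most 62.5 mm and 10.7 degrees, less where a joint would pass 70% of its speed; a pose out of reach is approached as far as the arm can. A call with a gripper value outside its range is refused whole. "claw" is the opening, from 0 (shut) to 1 (fully open), set as the call begins (left out, the last holds). The fingers move at their own pace and stop on an object; "squeeze" is the grip in N (left out, the last holds). Time passes only in rows, so rows that do not move let the fingers close, or fill a call up. It gives the time, the measured TCP pose, the force and the opening at its end, in the units of the state.
- robot.get_obs(): the state, without advancing time (a new reading comes with each control period).
- grab_frame(name): name is "scene" or "top"; returns a dict with "pixels" (420x560x3 uint8, blue, green, red), "intrinsics" (3x3 intrinsics, pixels), "xyz" and "orientation" of the camera in the world. Camera axes: x right, y up, looking along -z (the intrinsics and any distortion apply to the point x, -y, -z); pixel columns grow to the right and rows downward; lengths in mm; the calibration is good to about 2 mm. A picture is of the moment at which its call begins. There is no depth.
- robot.sign_off(): hands the job in, once; it reports no verdict.
The state is a dict: "t": time; "joints": joint angles; "qvel": joint speeds; "joint_efforts": joint torques, N m; "tcp_pos": TCP position; "tcp_rot": TCP orientation; "ft_force": force on the tool from outside, world axes, zero at the start; "ft_torque": the same for the moment, N m; "finger_gap": opening from 0.0 (shut) to 1.0 (fully open).
Only numpy, scipy, OpenCV 4.12 (cv2) and the standard library are available. Lean on these libraries where they do the work, as an engineer would, in place of code of your own. Each camera call takes 0.05 s, during which the arm holds its last target.

## Working session

There is one attempt and no reset: what is moved stays moved. The work goes in short steps, Python scripts to look and compute and a tool call to move; the robot and the scene stay as the last step left them, time stands still between calls to the robot, and variables do not carry over. Pictures are saved under pics/ and viewed, and the job is handed in when it is done.

Besides the shell and the picture viewer there is one more tool, called after ">>>" as a command line: name --argument value ..., lists and objects as JSON in quotes. send_rows: Moves the arm, as the interface text tells. Its arguments: {"type":"object","properties":{"offset":{"type":"array"},"twist":{"type":"array"},"claw":{"type":"number"},"squeeze":{"type":"number"}},"required":["offset","twist"]}

```bash
ls; mkdir -p pics; python3 - <<'E'
from cell import robot, grab_frame
import cv2,json
print(robot.get_obs())
for n in("scene","top"):
    f=grab_frame(n); cv2.imwrite(f"pics/{n}0.png",f["pixels"]); print(n,f["intrinsics"],f["xyz"],f["orientation"],[k for k in f])
E
```

```text
pics
{'t': 0.0, 'joints': array([-7.13920011e+01,  1.58490035e+01,  8.62963261e+01, -9.41779690e-04,
        7.79621211e+01, -6.93022148e+00]), 'qvel': array([ 0.06385412, -0.02483307,  0.08661059,  0.04616079,  0.10115873,
       -0.01715508]), 'joint_efforts': array([-2.36487234e-03, -4.16775334e+01, -2.45804143e+01, -1.33275153e-04,
        1.13292964e-02, -8.79111866e-06]), 'tcp_pos': array([ 247.7305009 , -518.3024482 ,  230.41827568]), 'tcp_rot': array([-1.79893223e+02, -1.20510692e-02,  2.55384065e+01]), 'ft_force': array([-0.21975861, -0.04705118,  0.04585705]), 'ft_torque': array([ 0.02903301, -0.0317721 ,  0.03084013]), 'finger_gap': 0.9930777714914534}
scene [[450.1407851    0.         273.59446128]
 [  0.         450.1407851  207.72037066]
 [  0.           0.           1.        ]] [1228.87441448 -586.43473085  765.57825499] [53.98380781  1.27071469 52.90298985] ['pixels', 'intrinsics', 'xyz', 'orientation']
top [[542.85509078   0.         281.99668087]
 [  0.         542.85509078 209.63945647]
 [  0.           0.           1.        ]] [ 159.44818311   -8.31714554 1647.00812978] [  9.04703436   0.20062312 -88.66369992] ['pixels', 'intrinsics', 'xyz', 'orientation']
```

View pics/scene0.png

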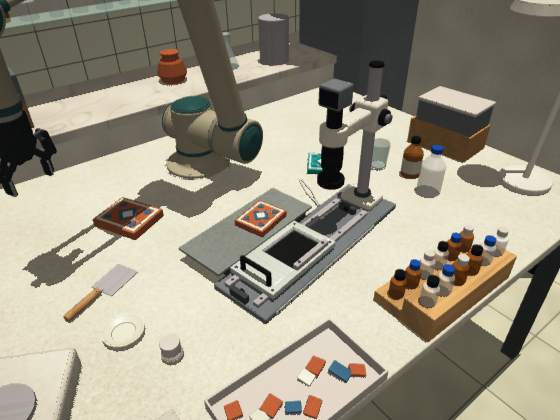

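View pics/top0.png

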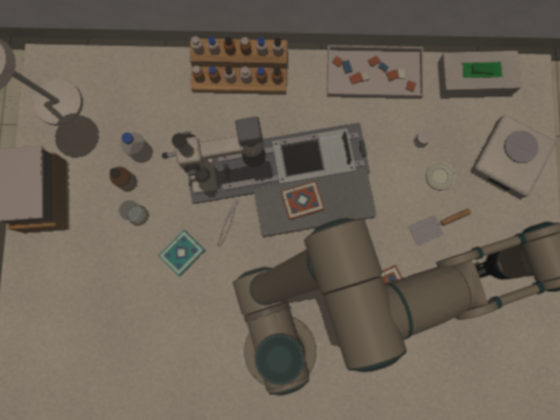

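The scene view shows the red/blue tile on the shelf (262,216), the stage with its dark recess (297,247) and handle (255,268), and a larger tile on the table (128,217). In the top view the tile is at (302,201), the recess at (302,157) and the handle at about (348,148).

```bash
cat > h.py <<'E'
import numpy as np, cv2
from scipy.spatial.transform import Rotation as R
from cell import robot, grab_frame
def ray(f,p,z):
    p=np.atleast_2d(np.float64(p)); K=f["intrinsics"]
    n=np.c_[p,np.ones(len(p))]@np.linalg.inv(K).T
    d=(n*[1,-1,-1])@R.from_euler('xyz',f["orientation"],degrees=True).as_matrix().T
    c=np.array(f["xyz"]); return c+d*((z-c[2])/d[:,2])[:,None]
def proj(f,P):
    P=np.atleast_2d(np.float64(P)); M=R.from_euler('xyz',f["orientation"],degrees=True).as_matrix()
    q=((P-f["xyz"])@M)*[1,-1,-1]; q=q@f["intrinsics"].T; return q[:,:2]/q[:,2:]
E
python3 - <<'E'
from h import *
for n in("scene","top"):
    f=grab_frame(n)
    x0,y0,x1,y1=(170,160,410,320) if n=="scene" else (180,110,390,245)
    c=f["pixels"][y0:y1,x0:x1]; s=3.3 if n=="scene" else 3.8
    cv2.imwrite(f"pics/{n}1.png",cv2.resize(c,None,fx=s,fy=s,interpolation=cv2.INTER_CUBIC))
E
```

```text
(no output)
```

View pics/scene1.png

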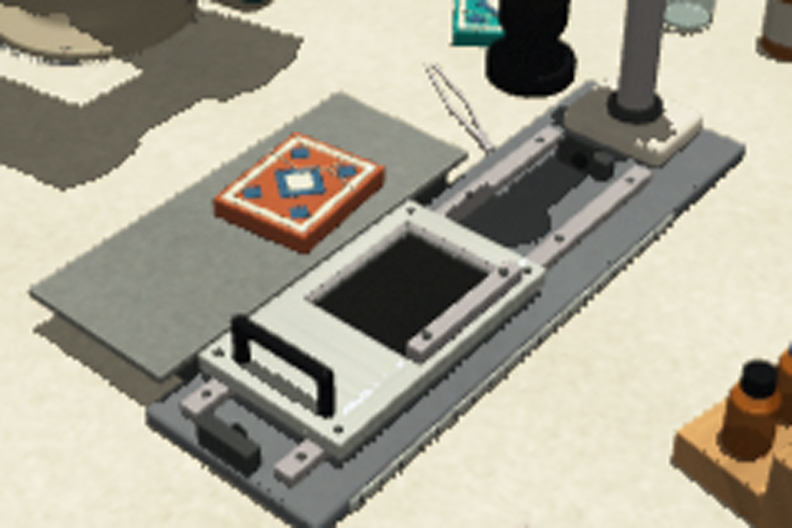

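View pics/top1.png

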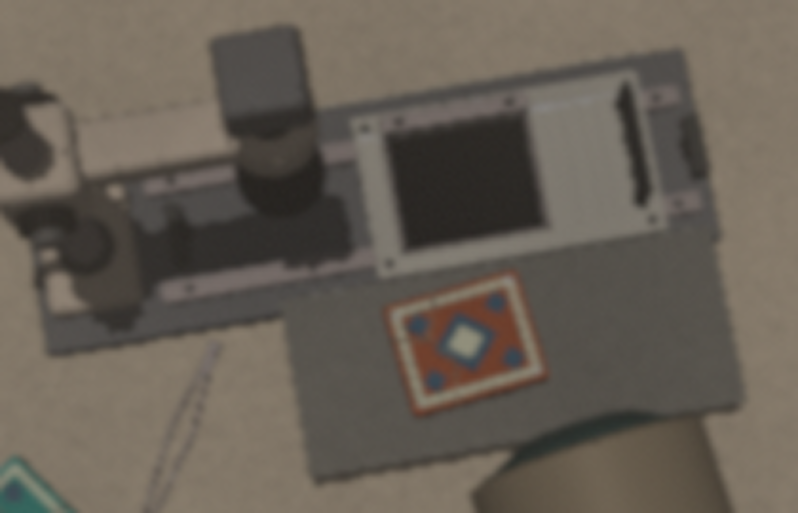

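```bash
cat > meas.py <<'E'
from h import *
def quad(m):
    cs,_=cv2.findContours(m,cv2.RETR_EXTERNAL,cv2.CHAIN_APPROX_NONE)
    return max(cs,key=cv2.contourArea)
def crop(m,b):
    o=np.zeros_like(m); x0,y0,x1,y1=b; o[y0:y1,x0:x1]=m[y0:y1,x0:x1]; return o
def rect(f,c,z):
    P=ray(f,c[:,0,:],z)[:,:2].astype(np.float32); return cv2.minAreaRect(P)
if __name__=="__main__":
    T=grab_frame("top");S=grab_frame("scene")
    for n,f,bt,br in(("top",T,(270,175,335,225),(270,130,330,180)),("scene",S,(225,195,295,245),(250,220,340,275))):
        img=f["pixels"]; hsv=cv2.cvtColor(img,cv2.COLOR_BGR2HSV)
        h,s,v=cv2.split(hsv)
        m=crop(((s>110)&((h<15)|(h>170))).astype(np.uint8),bt); c=quad(m)
        h_=cv2.convexHull(c); print(n,"tile px",cv2.boundingRect(c),cv2.contourArea(h_),"top@59.5",rect(f,h_,59.5), "approx",cv2.approxPolyDP(h_,3,True)[:,0].tolist())
        m=crop((v<60).astype(np.uint8),br); c=quad(m); h_=cv2.convexHull(c)
        print(n,"recess",rect(f,h_,40),rect(f,h_,32),cv2.approxPolyDP(h_,2.5,True)[:,0].tolist())
E
python3 meas.py
```

```text
top tile px (289, 188, 28, 24) 472.5 top@59.5 ((443.97723388671875, -55.593326568603516), (62.05000305175781, 81.86026000976562), 18.981149673461914) approx [[314, 192], [316, 200], [312, 207], [299, 211], [290, 207], [292, 192], [305, 188]]
top recess ((578.15087890625, -53.274009704589844), (91.58708190917969, 109.35970306396484), 11.37899398803711) ((580.2352905273438, -53.497806549072266), (92.04298400878906, 109.90411376953125), 11.379033088684082) [[316, 141], [321, 168], [287, 174], [282, 146]]
scene tile px (244, 205, 32, 21) 439.0 top@59.5 ((447.7978820800781, -58.61802291870117), (66.75959014892578, 85.15548706054688), 17.293445587158203) approx [[275, 209], [265, 224], [245, 220], [244, 216], [256, 206]]
scene recess ((584.394775390625, -60.87141418457031), (83.67699432373047, 108.47020721435547), 11.559418678283691) ((577.2888793945312, -55.076698303222656), (84.59957885742188, 109.66614532470703), 11.559402465820312) [[294, 231], [317, 243], [292, 267], [266, 251]]
```

```bash
cat > m2.py <<'E'
from meas import *
T=grab_frame("top");S=grab_frame("scene")
def up(x,y,n): return (np.c_[x,y]/3.8+[180,110]) if n=="t" else (np.c_[x,y]/3.3+[170,160])
np.set_printoptions(precision=1,suppress=True)
def show(l,P):
    P=P[:,:2]; e=np.roll(P,-1,0)-P; print(l,P.tolist() and P,"c",P.mean(0),"len",np.linalg.norm(e,axis=1),"ang",np.degrees(np.arctan2(e[:,1],e[:,0]))%90)
k=.5
def z(f,l,pts,n,h):
    a=np.array(pts,float); p=up(a[:,0],a[:,1],n)-k+0.5/(3.8 if n=="t" else 3.3); show(l,ray(f,p,h))
z(T,"tile top",[(385,307),(513,270),(549,378),(415,416)],"t",59.5)
z(S,"tile scene",[(298,133),(386,167),(308,236),(215,200)],"s",59.5)
z(T,"stage top",[(352,120),(632,75),(667,228),(380,275)],"t",40)
z(S,"stage scene",[(412,203),(546,266),(337,446),(200,356)],"s",40)
z(T,"recess top",[(386,135),(526,110),(550,228),(407,252)],"t",40)
z(S,"recess scene",[(408,232),(518,272),(408,355),(304,296)],"s",40)
z(S,"shelf scene",[(340,95),(468,157),(160,375),(30,293)],"s",41.5)
z(T,"shelf top",[(284,318),(318,482),(743,405),(714,240)],"t",41.5)
z(T,"handle",[(627,85),(641,205)],"t",74); z(S,"handle",[(240,322),(328,375)],"s",74)
E
python3 m2.py
```

```text
tile top [[ 469.9    7.6]
 [ 501.8  -92.2]
 [ 416.5 -121.5]
 [ 384.2  -17.7]] c [443.1 -56. ] len [104.8  90.2 108.6  89.4] ang [17.7 18.9 17.3 16.5]
tile scene [[ 392.3  -20.2]
 [ 475.3    7. ]
 [ 507.2  -93.5]
 [ 425.6 -124. ]] c [450.1 -57.7] len [ 87.3 105.5  87.1 109. ] ang [18.2 17.6 20.5 17.8]
stage top [[ 626.4   38. ]
 [ 668.9 -187.1]
 [ 543.  -215.6]
 [ 499.5   12.4]] c [584.4 -88.1] len [229.1 129.2 232.1 129.4] ang [10.7 12.8 10.8 11.4]
stage scene [[ 505.3    9.5]
 [ 628.3   39. ]
 [ 676.3 -193.7]
 [ 548.3 -218.3]] c [589.5 -90.9] len [126.4 237.6 130.3 231.8] ang [13.5 11.6 10.9 10.7]
recess top [[ 614.5   10.3]
 [ 637.8 -101.9]
 [ 540.9 -122.3]
 [ 518.7   -8.7]] c [578.  -55.6] len [114.6  99.1 115.8  97.7] ang [11.7 11.9 11.  11.2]
recess scene [[ 531.9  -16.2]
 [ 620.3   17.9]
 [ 638.5 -103. ]
 [ 542.3 -123.5]] c [583.3 -56.2] len [ 94.8 122.3  98.4 107.8] ang [21.1  8.6 12.   5.5]
shelf scene [[ 346.8   57.1]
 [ 487.7   83.7]
 [ 548.4 -251.2]
 [ 414.  -281.9]] c [449.2 -98.1] len [143.3 340.3 137.9 345.6] ang [10.7 10.3 12.9 11.2]
shelf top [[ 462.7   87.6]
 [ 332.9   56.9]
 [ 401.4 -275.4]
 [ 533.7 -252.8]] c [432.7 -96. ] len [133.4 339.3 134.2 347.7] ang [13.3 11.6  9.7 11.8]
handle [[ 649.9 -179.4]
 [ 552.8 -190.9]] c [ 601.4 -185.1] len [97.7 97.7] ang [6.7 6.7]
handle [[ 568.9 -195.6]
 [ 648.1 -178.9]] c [ 608.5 -187.3] len [81. 81.] ang [11.9 11.9]
```

>>> send_rows --offset '[[0.04,-0.041,0],[0.04,-0.041,0],[0.04,-0.041,0],[0.04,-0.041,0],[0.04,-0.041,0]]' --twist '[[0,0,0],[0,0,0],[0,0,0],[0,0,0],[0,0,0]]' --claw 0.5

```text
t: 1.02
tcp_pos: [340.4, -246.0, 231.5]
tcp_rot: [179.9, -0.0, 25.5]
ft_force: [0.8, 0.0, -0.4]
finger_gap: 0.499
```

>>> send_rows --offset '[[0.04,-0.041,0],[0.04,-0.041,0],[0.04,-0.041,0],[0.04,-0.041,0],[0.04,-0.041,0]]' --twist '[[0,0,0],[0,0,0],[0,0,0],[0,0,0],[0,0,0]]'

```text
t: 1.65
tcp_pos: [432.5, 25.4, 231.7]
tcp_rot: [179.9, -0.1, 25.5]
ft_force: [0.6, -1.1, -0.2]
finger_gap: 0.498
```

>>> send_rows --offset '[[0,0,0],[0,0,0],[0,0,0],[0,0,0],[0,0,0]]' --twist '[[0,0,-0.18],[0,0,-0.18],[0,0,-0.18],[0,0,-0.18],[0,0,-0.18]]'

```text
t: 2.28
tcp_pos: [432.0, 23.6, 231.4]
tcp_rot: [180.0, 0.0, 77.5]
ft_force: [0.3, -1.1, -0.6]
finger_gap: 0.503
```

>>> send_rows --offset '[[0,0,0],[0,0,0],[0,0,0],[0,0,0],[0,0,0]]' --twist '[[0,0,-0.14],[0,0,-0.14],[0,0,-0.14],[0,0,0],[0,0,0]]'

```text
t: 2.9
tcp_pos: [432.0, 23.5, 231.4]
tcp_rot: [180.0, 0.0, 101.1]
ft_force: [-0.4, -0.8, 0.5]
finger_gap: 0.5
```

>>> send_rows --offset '[[0,0,0.035],[0,0,0.035],[0,0,0.035],[0,0,0.035],[0,0,0.031]]' --twist '[[0,0,0],[0,0,0],[0,0,0],[0,0,0],[0,0,0]]'

```text
t: 3.52
tcp_pos: [432.0, 23.5, 59.2]
tcp_rot: [180.0, 0.0, 101.1]
ft_force: [0.0, 0.3, -0.2]
finger_gap: 0.497
```

```bash
python3 - <<'E'
from h import *
for n in("scene","top"):
    f=grab_frame(n)
    x0,y0,x1,y1=(170,120,410,300) if n=="scene" else (180,110,390,245)
    c=f["pixels"][y0:y1,x0:x1]; s=3.3 if n=="scene" else 3.8
    cv2.imwrite(f"pics/{n}2.png",cv2.resize(c,None,fx=s,fy=s,interpolation=cv2.INTER_CUBIC))
    print(n,(proj(f,robot.get_obs()["tcp_pos"])-[x0,y0])*s)
print(robot.get_obs()["tcp_pos"])
E
```

```text
scene [[366.13466465 267.78434139]]
top [[361.71549842 356.39578847]]
[429.41257808  23.76944709  57.86647556]
```

View pics/scene2.png

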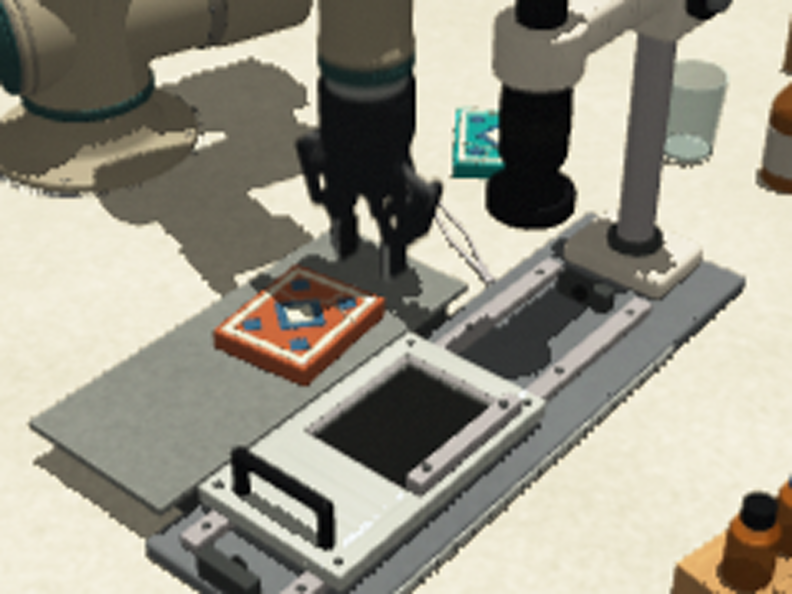

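View pics/top2.png

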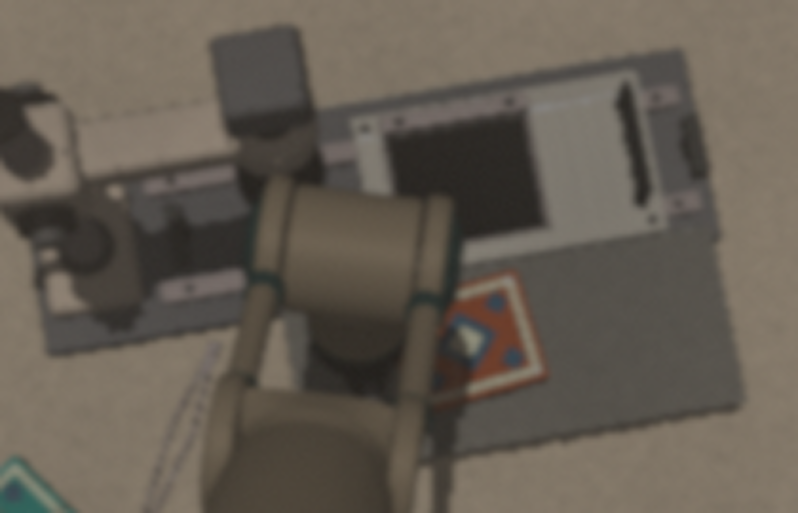

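The gripper hovers on the microscope side of the tile, with fingertips at (347,257) and (395,277) in the zoomed view. I'll probe the shelf to get the tip height at this opening.

>>> send_rows --offset '[[0,0,0.003],[0,0,0.003],[0,0,0.003],[0,0,0.003],[0,0,0]]' --twist '[[0,0,0],[0,0,0],[0,0,0],[0,0,0],[0,0,0]]'

```text
t: 4.25
tcp_pos: [431.9, 23.6, 48.3]
tcp_rot: [-180.0, 0.0, 101.2]
ft_force: [0.2, -0.8, 0.5]
finger_gap: 0.495
```

>>> send_rows --offset '[[0,0,0.001],[0,0,0.001],[0,0,0.001],[0,0,0],[0,0,0]]' --twist '[[0,0,0],[0,0,0],[0,0,0],[0,0,0],[0,0,0]]'

```text
t: 4.88
tcp_pos: [432.1, 23.5, 45.3]
tcp_rot: [-180.0, 0.0, 101.2]
ft_force: [0.5, 0.2, -0.3]
finger_gap: 0.499
```

>>> send_rows --offset '[[-0.004,0,0],[-0.004,0,0],[-0.003,0,0],[-0.003,0,0],[-0.003,0,0]]' --twist '[[0,0,0],[0,0,0],[0,0,0],[0,0,0],[0,0,0]]'

```text
t: 5.5
tcp_pos: [435.5, 6.9, 45.3]
tcp_rot: [180.0, -0.0, 101.2]
ft_force: [0.7, 1.9, 0.6]
finger_gap: 0.499
```

>>> send_rows --offset '[[-0.003,0,0],[-0.003,0,0],[-0.003,0,0],[-0.003,0,0],[-0.003,0,0]]' --twist '[[0,0,0],[0,0,0],[0,0,0],[0,0,0],[0,0,0]]'

```text
t: 6.12
tcp_pos: [438.4, -8.0, 45.3]
tcp_rot: [180.0, 0.0, 101.2]
ft_force: [0.3, 2.0, 0.5]
finger_gap: 0.501
```

```bash
cat > snap.py <<'E'
from h import *
import sys
def snap(k,names=("scene","top")):
    for n in names:
        f=grab_frame(n)
        x0,y0,x1,y1=(170,150,410,320) if n=="scene" else (180,110,390,245)
        c=f["pixels"][y0:y1,x0:x1]; s=3.3 if n=="scene" else 3.8
        cv2.imwrite(f"pics/{n}{k}.png",cv2.resize(c,None,fx=s,fy=s,interpolation=cv2.INTER_CUBIC))
    o=robot.get_obs(); print(o["tcp_pos"].round(1),o["ft_force"].round(1))
snap(sys.argv[1], sys.argv[2:] or ("scene","top"))
E
python3 snap.py 3 scene
```

```text
[438.4  -8.3  45.3] [0.7 0.6 0.4]
```

View pics/scene3.png

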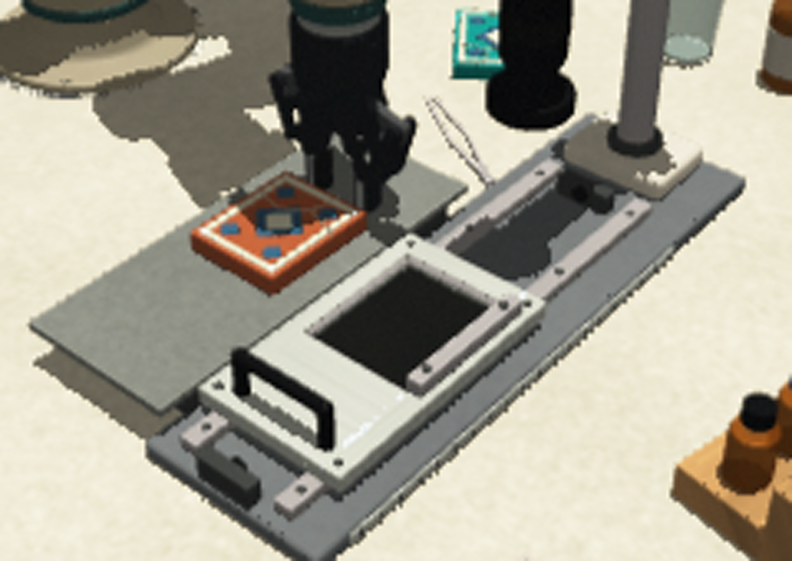

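>>> send_rows --offset '[[-0.003,0,0],[-0.003,0,0],[0,0,0],[0,0,0],[0,0,0]]' --twist '[[0,0,0],[0,0,0],[0,0,0],[0,0,0],[0,0,0]]'

```text
t: 6.8
tcp_pos: [439.5, -14.0, 45.3]
tcp_rot: [180.0, 0.0, 101.2]
ft_force: [0.0, -0.8, 0.2]
finger_gap: 0.496
```

```bash
cat > m3.py <<'E'
from meas import *
import sys
def orange(f):
    img=f["pixels"].astype(int); return ((img[...,2]-img[...,0]>60)).astype(np.uint8)
def tile(n,b,z,t):
    f=grab_frame(n); s=6
    x0,y0,x1,y1=b
    cv2.imwrite(f"pics/{n}_{t}.png",cv2.resize(f["pixels"][y0:y1,x0:x1],None,fx=s,fy=s,interpolation=cv2.INTER_CUBIC))
if __name__=="__main__": tile("scene",(215,190,345,290),59.5,sys.argv[1])
E
python3 m3.py 4; python3 -c "
from h import *
o=np.mean([robot.get_obs()['tcp_pos'] for _ in range(3)],0);print(o)"
```

```text
[439.64445403 -13.9649136   45.27628093]
```

View pics/scene_4.png

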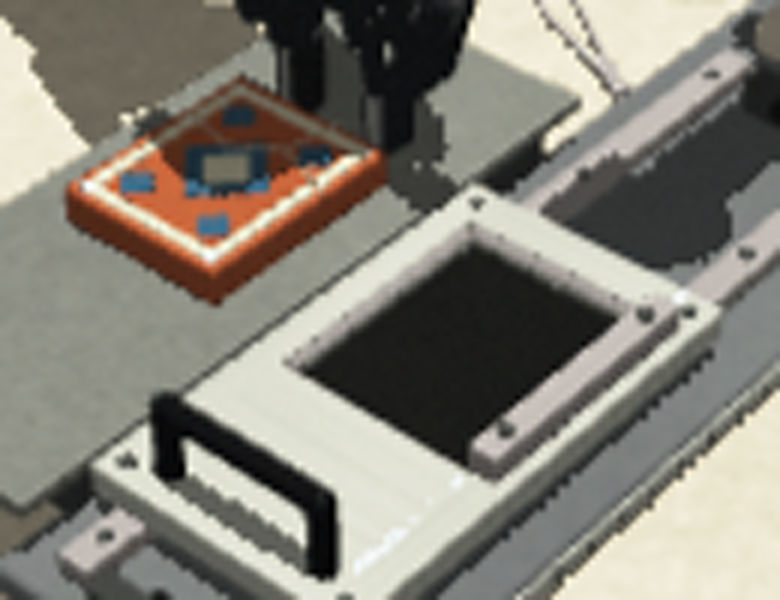

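```bash
cat > m4.py <<'E'
from h import *
f=grab_frame("scene"); a=np.radians(11.3); U=np.array([[np.cos(a),np.sin(a)],[-np.sin(a),np.cos(a)]])
np.set_printoptions(precision=1,suppress=True)
def g(l,pts,z,s=6,o=(215,190)):
    p=np.array(pts,float)/s+o-.5+.5/s; w=ray(f,p,z)[:,:2]; q=w@U.T; e=np.roll(w,-1,0)-w
    print(l,"w",w.tolist() and w.mean(0),"uv",q.round(1).tolist(),"mean",q.mean(0),"ang",np.degrees(np.arctan2(e[:,1],e[:,0]))%90)
if __name__=="__main__":
    g("tile",[(240,78),(385,155),(213,268),(67,193)],59.5)
    g("recess -u rim",[(471,222),(283,362)],40)
    g("stop front top edge",[(628,305),(470,440)],54)
    g("stop back top edge",[(672,325),(503,463)],54)
    g("stage corners",[(478,180),(722,310),(92,462)],40)
    g("handle",[(165,400),(325,495)],78)
E
python3 m4.py
```

```text
tile w [446.7 -83.3] uv [[378.0, -115.2], [466.4, -116.7], [462.8, -220.5], [379.7, -224.4]] mean [ 421.7 -169.2] ang [10.3  9.3 14.  12.2]
recess -u rim w [532.4 -66.3] uv [[509.1, -109.8], [509.0, -228.9]] mean [ 509.1 -169.4] ang [11.2 11.2]
stop front top edge w [627.3 -53.7] uv [[603.7, -124.2], [605.6, -227.0]] mean [ 604.6 -175.6] ang [12.4 12.4]
stop back top edge w [646.3 -50.1] uv [[624.6, -122.8], [623.2, -228.7]] mean [ 623.9 -175.8] ang [10.5 10.5]
stage corners w [558.5 -56. ] uv [[492.6, -84.9], [625.6, -88.2], [492.0, -319.8]] mean [ 536.7 -164.3] ang [ 9.9 71.3 11.2]
handle w [ 608.8 -188.1] uv [[520.0, -304.4], [600.4, -303.1]] mean [ 560.2 -303.7] ang [12.2 12.2]
```

>>> send_rows --offset '[[0.01,0,0],[0.01,0,0],[0,0,-0.03],[0,0,-0.03],[0,0,0]]' --twist '[[0,0,0],[0,0,0],[0,0,0],[0,0,0],[0,0,0]]'

```text
t: 7.52
tcp_pos: [437.2, 6.4, 107.1]
tcp_rot: [179.7, 0.1, 101.2]
ft_force: [0.1, 0.1, -0.2]
finger_gap: 0.498
```

>>> send_rows --offset '[[0,0,0],[0,0,0],[0,0,0],[0,0,0],[0,0,0]]' --twist '[[0,0,0.175],[0,0,0.175],[0,0,0.175],[0,0,0.175],[0,0,0.175]]'

```text
t: 8.15
tcp_pos: [434.5, 6.4, 104.1]
tcp_rot: [-179.9, 0.1, 50.7]
ft_force: [0.3, -0.4, 0.5]
finger_gap: 0.501
```

>>> send_rows --offset '[[0,0,0],[0,0,0],[0,0,0],[0,0,0],[0,0,0]]' --twist '[[0,0,0.174],[0,0,0.174],[0,0,0.174],[0,0,0.174],[0,0,0]]'

```text
t: 8.78
tcp_pos: [434.6, 6.3, 104.3]
tcp_rot: [-180.0, 0.1, 11.3]
ft_force: [-0.2, 0.7, -0.4]
finger_gap: 0.498
```

>>> send_rows --offset '[[-0.026,0.029,0],[-0.026,0.029,0],[-0.026,0.029,0],[0,0,0],[0,0,0]]' --twist '[[0,0,0],[0,0,0],[0,0,0],[0,0,0],[0,0,0]]'

```text
t: 9.4
tcp_pos: [375.9, -94.2, 105.1]
tcp_rot: [-180.0, -0.0, 11.2]
ft_force: [-0.1, 0.7, 0.3]
finger_gap: 0.499
```

```bash
python3 snap.py 5
```

```text
[376.3 -93.8 105.1] [-0.   0.1 -0.2]
```

View pics/scene5.png

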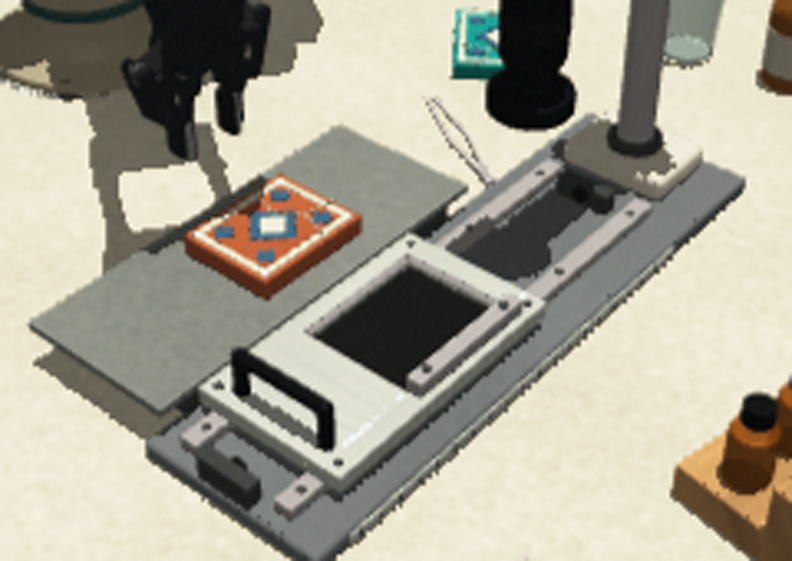

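View pics/top5.png

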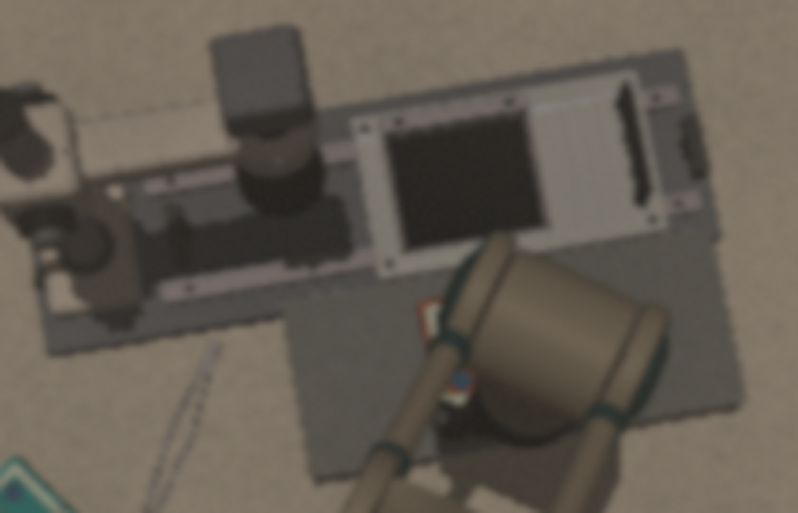

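```bash
python3 - <<'E'
from h import *
a=np.radians(11.3); U=np.array([[np.cos(a),np.sin(a)],[-np.sin(a),np.cos(a)]])
f=grab_frame("top")
def g(l,pts,z):
    p=np.array(pts,float)/3.8+[180,110]-.5+.13; print(l,(ray(f,p,z)[:,:2]@U.T).round(1).tolist())
g("tile",[(418,303)],59.5); g("rec",[(386,135),(407,252),(526,110),(550,228)],40)
f=grab_frame("scene")
def g(l,pts,z):
    p=np.array(pts,float)/3.3+[170,150]-.5+.15; q=(ray(f,p,z)[:,:2]@U.T); print(l,q.round(1).tolist(),q.mean(0))
g("tile",[(282,177),(361,222),(266,287),(186,244)],59.5); g("rim",[(408,262),(304,330)],40)
E
```

```text
tile [[460.9, -110.6]]
rec [[604.6, -110.3], [507.0, -110.1], [605.5, -224.9], [506.4, -225.9]]
tile [[381.3, -116.7], [471.2, -121.1], [469.5, -226.8], [385.8, -229.3]] [ 426.96342151 -173.47705035]
rim [[516.0, -117.3], [508.3, -228.2]] [ 512.17709261 -172.73141801]
```

>>> send_rows --offset '[[0,0,0.025],[0,0,0.025],[0,0,0.01],[0,0,0],[0,0,0]]' --twist '[[0,0,0],[0,0,0],[0,0,0],[0,0,0],[0,0,0]]'

```text
t: 10.22
tcp_pos: [376.6, -94.7, 45.9]
tcp_rot: [179.9, -0.1, 11.2]
ft_force: [0.5, 0.1, -0.2]
finger_gap: 0.501
```

>>> send_rows --offset '[[0,0,0.001],[0,0,0.001],[0,0,0.001],[0,0,0.001],[0,0,0]]' --twist '[[0,0,0],[0,0,0],[0,0,0],[0,0,0],[0,0,0]]'

```text
t: 10.85
tcp_pos: [375.8, -94.5, 41.2]
tcp_rot: [-180.0, 0.0, 11.2]
ft_force: [0.2, 0.2, -0.7]
finger_gap: 0.503
```

>>> send_rows --offset '[[0,0,0.001],[0,0,0.001],[0,0,0],[0,0,0],[0,0,0]]' --twist '[[0,0,0],[0,0,0],[0,0,0],[0,0,0],[0,0,0]]'

```text
t: 11.48
tcp_pos: [375.9, -94.6, 39.7]
tcp_rot: [180.0, -0.0, 11.2]
ft_force: [-1.4, 0.6, 5.4]
finger_gap: 0.5
```

>>> send_rows --offset '[[0,0,-0.003],[0.004,0,0],[0.004,0,0],[0.003,0,0],[0.003,0,0]]' --twist '[[0,0,0],[0,0,0],[0,0,0],[0,0,0],[0,0,0]]'

```text
t: 12.1
tcp_pos: [388.9, -91.8, 42.1]
tcp_rot: [-180.0, 0.1, 11.2]
ft_force: [-3.4, -0.4, 1.2]
finger_gap: 0.496
```

>>> send_rows --offset '[[0.004,0,0],[0.004,0,0],[0.004,0,0],[0.004,0,0],[0.004,0,0]]' --twist '[[0,0,0],[0,0,0],[0,0,0],[0,0,0],[0,0,0]]'

```text
t: 12.72
tcp_pos: [409.5, -87.9, 42.2]
tcp_rot: [180.0, 0.0, 11.2]
ft_force: [-1.0, -0.1, -1.2]
finger_gap: 0.498
```

>>> send_rows --offset '[[0.004,0,0],[0.004,0,0],[0.004,0,0],[0.004,0,0],[0.004,0,0]]' --twist '[[0,0,0],[0,0,0],[0,0,0],[0,0,0],[0,0,0]]'

```text
t: 13.35
tcp_pos: [429.1, -84.1, 42.3]
tcp_rot: [180.0, -0.0, 11.2]
ft_force: [-1.7, -1.1, -0.6]
finger_gap: 0.499
```

```bash
python3 snap.py 6
```

```text
[429.8 -84.2  42.4] [-0.1 -0.7 -0.7]
```

View pics/scene6.png

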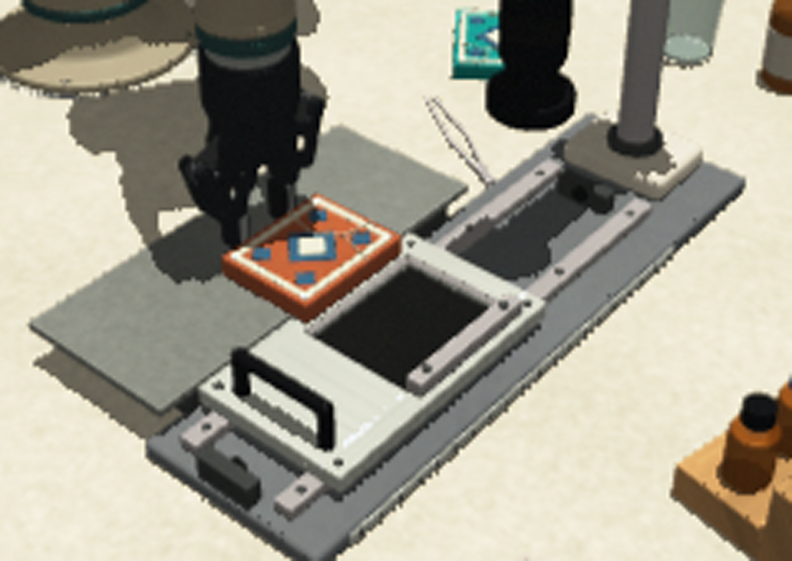

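View pics/top6.png

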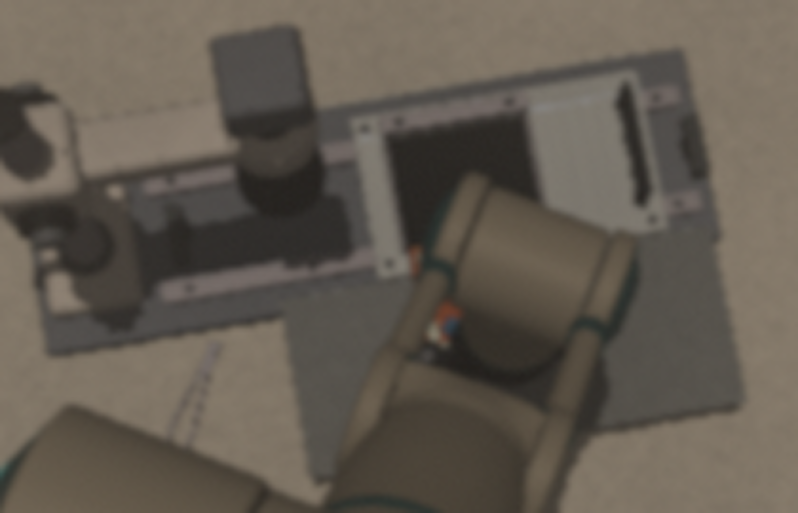

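>>> send_rows --offset '[[0.004,0.0001,0],[0.004,0.0001,0],[0.004,0.0001,0],[0.004,0.0001,0],[0.004,0.0001,0]]' --twist '[[0,0,0],[0,0,0],[0,0,0],[0,0,0],[0,0,0]]'

```text
t: 14.08
tcp_pos: [448.8, -80.7, 42.3]
tcp_rot: [180.0, 0.0, 11.2]
ft_force: [-2.8, -0.6, 1.5]
finger_gap: 0.498
```

>>> send_rows --offset '[[0.004,0.0001,0],[0.004,0.0001,0],[0.004,0.0001,0],[0.004,0.0001,0],[0.004,0.0001,0]]' --twist '[[0,0,0],[0,0,0],[0,0,0],[0,0,0],[0,0,0]]'

```text
t: 14.7
tcp_pos: [468.6, -77.3, 42.3]
tcp_rot: [180.0, -0.0, 11.2]
ft_force: [-2.9, 0.2, 2.4]
finger_gap: 0.501
```

>>> send_rows --offset '[[0.004,0,0],[0.004,0,0],[0.004,0,0],[0.004,0,0],[0.004,0,0]]' --twist '[[0,0,0],[0,0,0],[0,0,0],[0,0,0],[0,0,0]]'

```text
t: 15.32
tcp_pos: [488.2, -73.4, 42.4]
tcp_rot: [180.0, -0.0, 11.2]
ft_force: [-2.2, -0.2, 2.0]
finger_gap: 0.498
```

```bash
python3 snap.py 7 top; python3 m3.py 7
```

```text
[489.  -73.5  42.4] [-0.   0.4 -0. ]
```

View pics/scene_7.png

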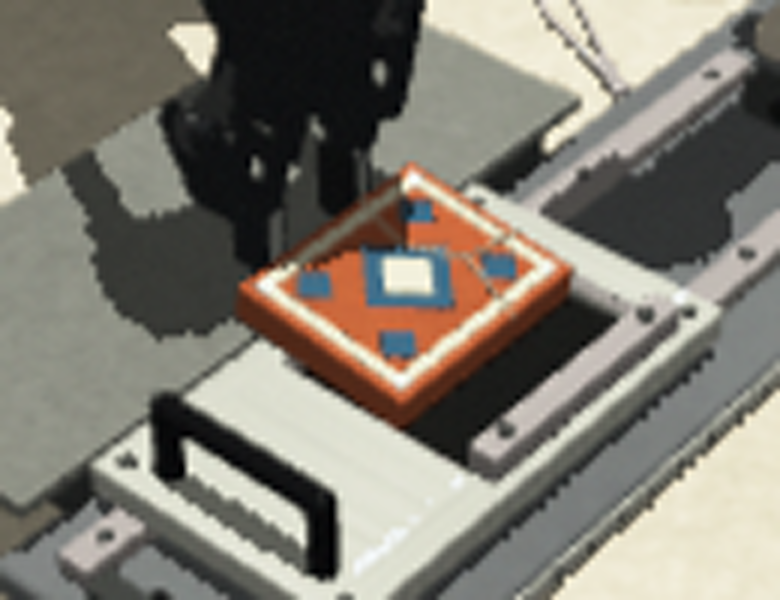

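View pics/top7.png

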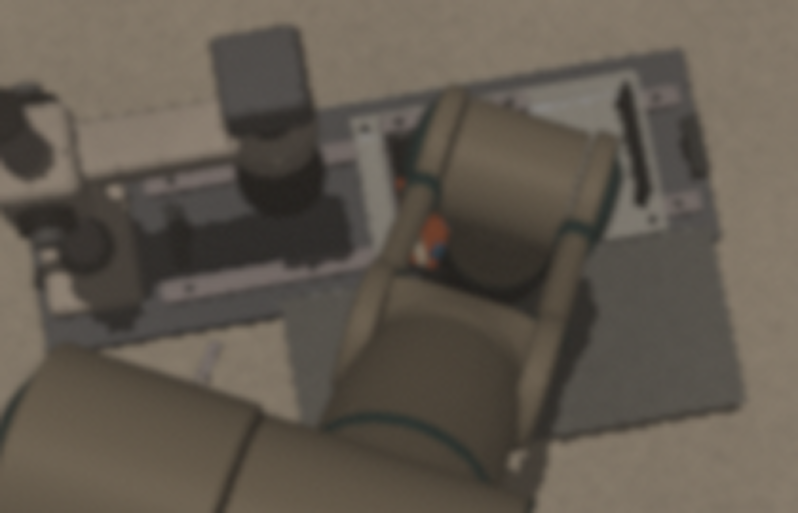

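```bash
python3 - <<'E'
from h import *
f=grab_frame("scene"); x0,y0,x1,y1=245,220,325,275
cv2.imwrite("pics/z8.png",cv2.resize(f["pixels"][y0:y1,x0:x1],None,fx=10,fy=10,interpolation=cv2.INTER_NEAREST))
a=np.radians(11.25); U=np.array([[np.cos(a),np.sin(a)],[-np.sin(a),np.cos(a)]])
# predicted lines: v of recess c
w0=np.array([509.1+51,-169.4])
for dv in (-61,-57,-55,55,61):
    P=[np.r_[U.T@(w0+[du,dv]),40] for du in(-51,0,47)]
    print(dv,((proj(f,P)+.5-[x0,y0])*10).round().tolist())
E
```

```text
-61 [[167.0, 308.0], [325.0, 401.0], [478.0, 490.0]]
-57 [[178.0, 300.0], [336.0, 392.0], [489.0, 481.0]]
-55 [[184.0, 296.0], [341.0, 387.0], [494.0, 476.0]]
55 [[473.0, 80.0], [629.0, 161.0], [779.0, 240.0]]
61 [[488.0, 69.0], [643.0, 150.0], [794.0, 228.0]]
```

View pics/z8.png

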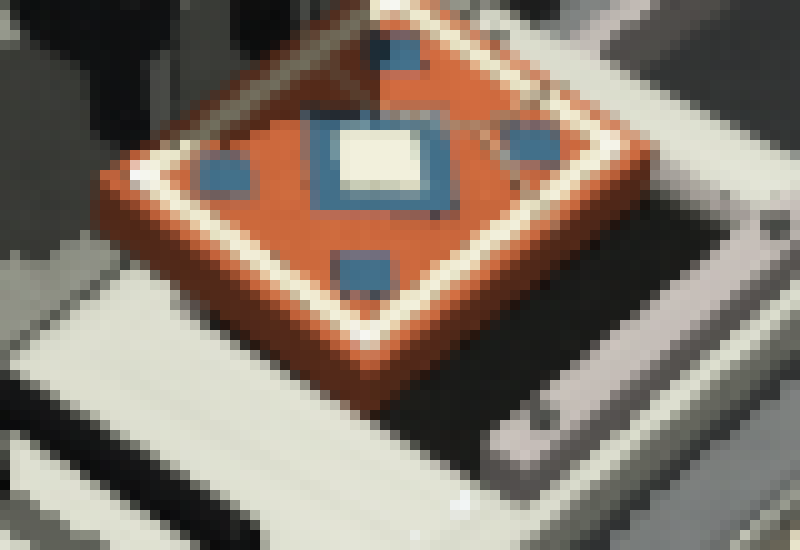

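```bash
python3 - <<'E'
from h import *
np.set_printoptions(precision=1,suppress=True)
f=grab_frame("scene")
a=np.radians(11.25); U=np.array([[np.cos(a),np.sin(a)],[-np.sin(a),np.cos(a)]])
def g(l,pts,z):
    q=ray(f,np.array(pts,float)/10+[245,220]-.5,z)[:,:2]@U.T; print(l,q.tolist(),q.mean(0))
for z in(58,59.5): g("tile top",[(652,147),(370,368),(97,178)],z)
g("bot",[(372,415),(97,222),(650,195)],41)
g("rim -v obs",[(420,440),(480,475)],40)
print((proj(f,np.r_[U.T@[471,-106],59.5])+.5-[245,220])*10)
E
```

```text
tile top [[574.2842891049265, -123.73563879654532], [573.9714599968918, -229.74274067290898], [477.62742281916604, -220.79926237050273]] [ 542.  -191.4]
tile top [[575.3793691981086, -125.20085995089477], [575.0672032586475, -230.98323664429236], [478.92740646669995, -222.05871768293304]] [ 543.1 -192.7]
bot [[572.6205030971057, -227.76818658650438], [474.67991596409166, -218.8797429182906], [573.0707951583452, -122.29911091870736]] [ 540.1 -189.6]
rim -v obs [[586.0677010002402, -226.1696774716284], [604.29992264754, -226.1632142163014]] [ 595.2 -226.2]
[[381.5 -52.3]]
```

```bash
python3 - <<'E'
from m4 import *
g("tile",[(408,163),(574,268),(403,397),(238,285)],59.5)
g("bot",[(400,428),(240,316)],41)
w=np.array([[x,y] for x,y in [(408,163),(574,268),(403,397),(238,285)]])
E
```

```text
tile w [550.3 -66.2] uv [[477.8, -114.6], [576.4, -125.0], [574.1, -229.7], [478.3, -221.8]] mean [ 526.6 -172.8] ang [ 5.3 10.   6.6 11.6]
bot w [ 557.9 -117.4] uv [[571.4, -228.7], [476.7, -220.2]] mean [ 524.  -224.5] ang [6.2 6.2]
```

>>> send_rows --offset '[[0.003,0,0],[0.003,0,0],[0.003,0,0],[0.003,0,0],[0.003,0,0]]' --twist '[[0,0,0],[0,0,0],[0,0,0],[0,0,0],[0,0,0]]'

```text
t: 16.2
tcp_pos: [502.8, -70.5, 42.3]
tcp_rot: [180.0, 0.0, 11.2]
ft_force: [-1.4, -1.1, -1.5]
finger_gap: 0.499
```

>>> send_rows --offset '[[0.003,0,0],[0.003,0,0],[0.003,0,0],[0.003,0,0],[0,0,0]]' --twist '[[0,0,0],[0,0,0],[0,0,0],[0,0,0],[0,0,0]]'

```text
t: 16.82
tcp_pos: [515.1, -68.3, 42.4]
tcp_rot: [180.0, -0.1, 11.2]
ft_force: [-0.6, 0.6, 0.3]
finger_gap: 0.498
```

```bash
python3 m3.py 9
```

```text
(no output)
```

View pics/scene_9.png

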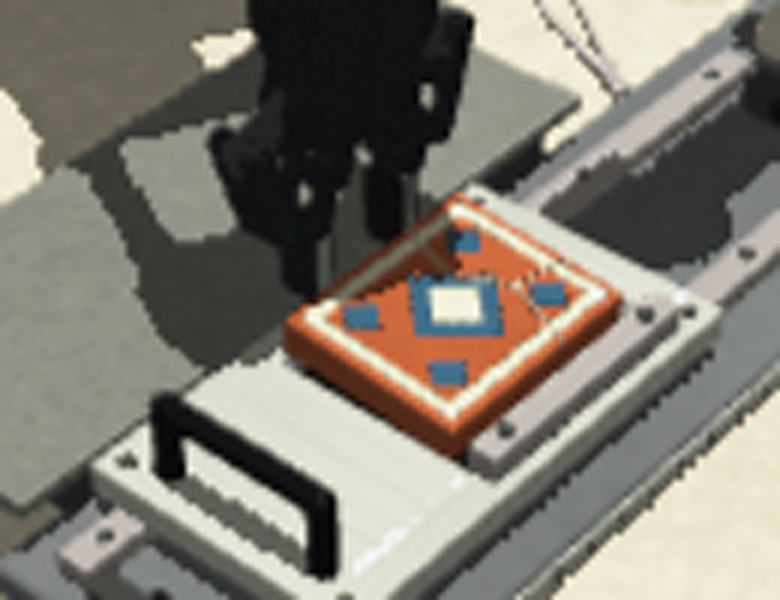

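>>> send_rows --offset '[[0.002,0,0],[0.002,0,0],[0.002,0,0],[0.002,0,0],[0.0,0,0]]' --twist '[[0,0,0],[0,0,0],[0,0,0],[0,0,0],[0,0,0]]'

```text
t: 17.5
tcp_pos: [522.9, -66.7, 42.4]
tcp_rot: [180.0, -0.1, 11.2]
ft_force: [-0.9, -0.0, 0.7]
finger_gap: 0.501
```

>>> send_rows --offset '[[0.001,0,0],[0.001,0,0],[0.001,0,0],[0.001,0,0],[0.0,0,0]]' --twist '[[0,0,0],[0,0,0],[0,0,0],[0,0,0],[0,0,0]]'

```text
t: 18.12
tcp_pos: [526.1, -65.8, 42.3]
tcp_rot: [-180.0, 0.0, 11.2]
ft_force: [-2.6, -0.6, 2.3]
finger_gap: 0.503
```

```bash
python3 m3.py 10
```

```text
(no output)
```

View pics/scene_10.png

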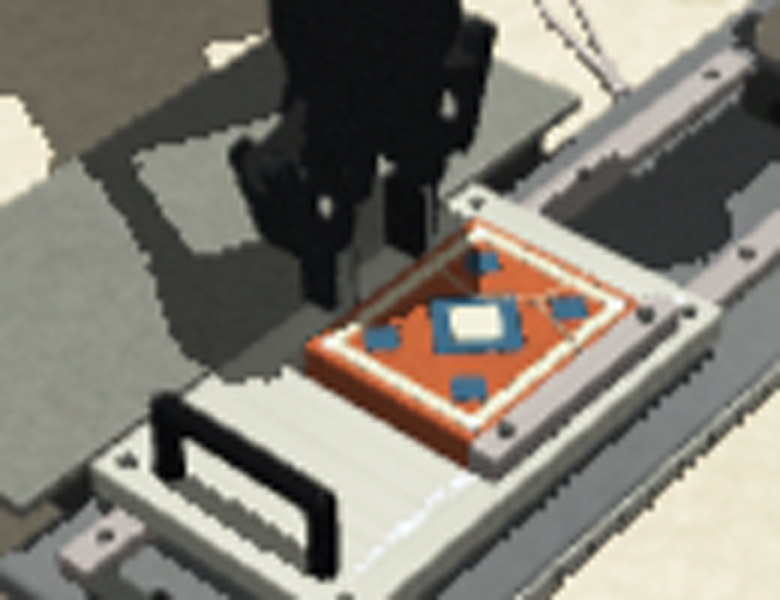

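```bash
python3 - <<'E'
from m4 import *
for z in(50,54,59.5):g("tile",[(478,218),(640,303),(470,433),(308,345)],z)
E
```

```text
tile w [582.1 -55.8] uv [[517.7, -115.5], [603.9, -116.1], [600.4, -220.7], [517.7, -223.0]] mean [ 559.9 -168.8] ang [10.9  9.4 12.9 11.3]
tile w [585.7 -58.8] uv [[520.9, -119.4], [606.6, -120.1], [603.1, -224.0], [520.9, -226.3]] mean [ 562.9 -172.4] ang [10.9  9.4 12.9 11.3]
tile w [590.7 -62.9] uv [[525.3, -124.8], [610.4, -125.4], [606.9, -228.6], [525.3, -230.8]] mean [ 566.9 -177.4] ang [10.9  9.4 12.9 11.3]
```

>>> send_rows --offset '[[-0.008,0,0],[-0.012,0,0],[0,0,-0.025],[0,0,-0.03],[0,0,-0.03]]' --twist '[[0,0,0],[0,0,0],[0,0,0],[0,0,0],[0,0,0]]'

```text
t: 18.85
tcp_pos: [505.9, -69.9, 128.0]
tcp_rot: [-180.0, -0.0, 11.1]
ft_force: [0.4, 0.8, 0.5]
finger_gap: 0.506
```

>>> send_rows --offset '[[0.0195,0.042,0],[0.0195,0.042,0],[0.0195,0.042,0],[0.0195,0.042,0],[0,0,0]]' --twist '[[0,0,0],[0,0,0],[0,0,0],[0,0,0],[0,0,0]]' --claw 0.3

```text
t: 19.48
tcp_pos: [617.0, -222.8, 126.7]
tcp_rot: [179.9, -0.1, 11.0]
ft_force: [-0.9, 0.3, 0.2]
finger_gap: 0.299
```

>>> send_rows --offset '[[0,0,0],[0,0,0],[0,0,0],[0,0,0],[0,0,0]]' --twist '[[0,0,-0.175],[0,0,-0.175],[0,0,-0.175],[0,0,-0.175],[0,0,-0.175]]'

```text
t: 20.1
tcp_pos: [614.3, -218.4, 127.2]
tcp_rot: [-179.9, -0.0, 61.6]
ft_force: [0.1, 0.1, 0.3]
finger_gap: 0.299
```

>>> send_rows --offset '[[0,0,0],[0,0,0],[0,0,0],[0,0,0],[0,0,0]]' --twist '[[0,0,-0.174],[0,0,-0.174],[0,0,-0.174],[0,0,-0.174],[0,0,0]]'

```text
t: 20.72
tcp_pos: [614.6, -218.6, 127.3]
tcp_rot: [-180.0, -0.0, 101.1]
ft_force: [0.3, 0.2, -0.0]
finger_gap: 0.302
```

```bash
python3 m3.py 11; python3 snap.py 11 top
```

```text
[ 615.  -219.   127.4] [-0.1  0.6  0.4]
```

View pics/scene_11.png

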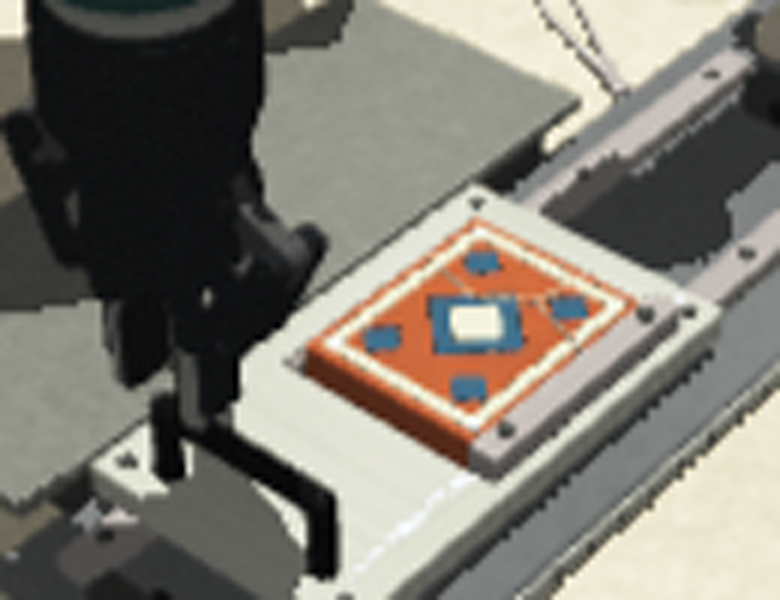

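View pics/top11.png

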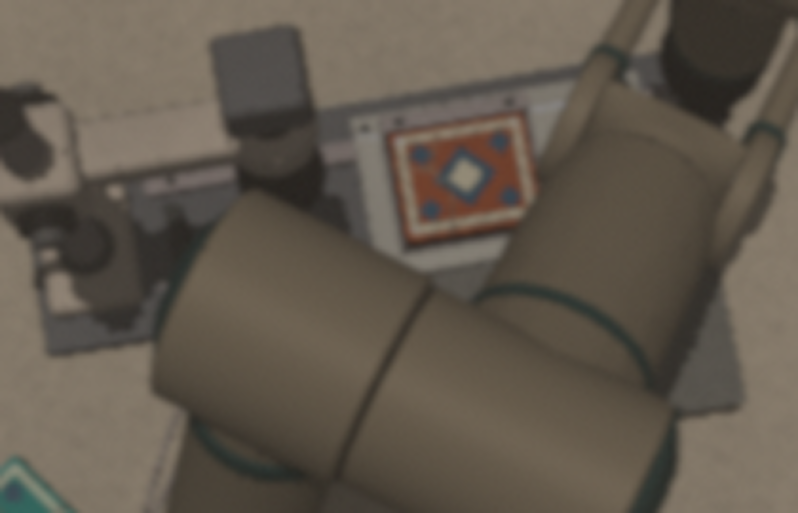

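```bash
python3 - <<'E'
from h import *
for n in("scene","top"):
    f=grab_frame(n); cv2.imwrite(f"pics/full12_{n}.png",f["pixels"])
print(robot.get_obs()["joints"].round(1))
E
```

```text
[-25.7  26.3  85.    0.   68.7 -36.8]
```

View pics/full12_scene.png

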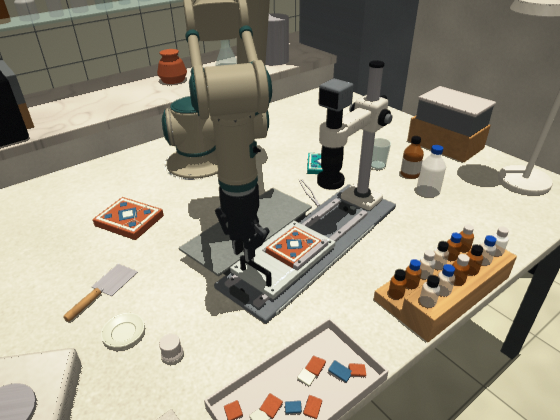

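View pics/full12_top.png

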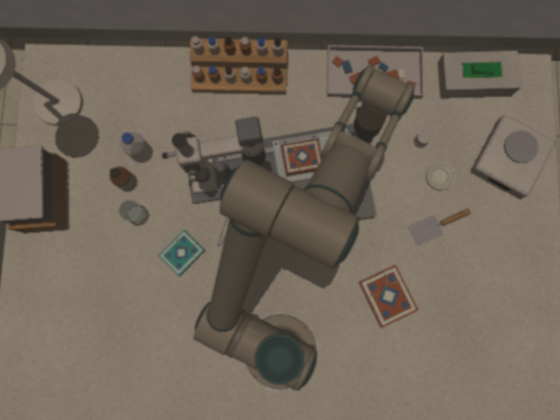

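>>> send_rows --offset '[[0,0,0.02],[0,0,0.02],[0,0,0.015],[0,0,0.01],[0,0,0]]' --twist '[[0,0,0],[0,0,0],[0,0,0],[0,0,0],[0,0,0]]'

```text
t: 21.55
tcp_pos: [615.2, -219.4, 61.6]
tcp_rot: [-179.9, -0.0, 101.2]
ft_force: [-0.3, -0.1, -0.7]
finger_gap: 0.302
```

>>> send_rows --offset '[[0.003,0,0.002],[0.003,0,0],[0.003,0,0],[0.002,0,0],[0.002,0,0]]' --twist '[[0,0,0],[0,0,0],[0,0,0],[0,0,0],[0,0,0]]'

```text
t: 22.18
tcp_pos: [613.1, -206.6, 60.5]
tcp_rot: [180.0, 0.0, 101.2]
ft_force: [0.8, -0.9, -0.3]
finger_gap: 0.298
```

```bash
python3 m3.py 13; python3 snap.py 13 top
```

```text
[ 613.  -206.5   60.4] [-0.1  0.3  0.6]
```

View pics/scene_13.png

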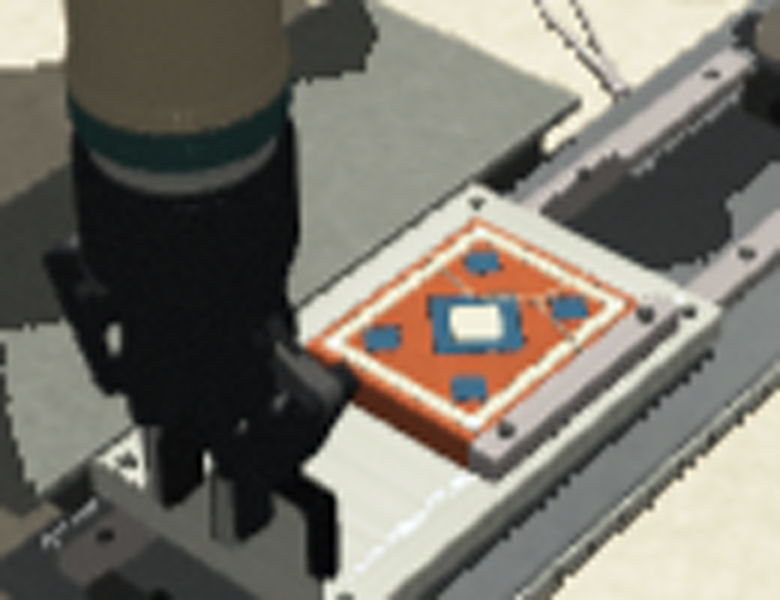

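>>> send_rows --offset '[[0.002,0,0],[0.002,0,0],[0.003,0,0],[0.003,0,0],[0.003,0,0]]' --twist '[[0,0,0],[0,0,0],[0,0,0],[0,0,0],[0,0,0]]'

```text
t: 22.9
tcp_pos: [610.6, -194.3, 60.3]
tcp_rot: [180.0, 0.0, 101.2]
ft_force: [0.9, -3.3, -1.7]
finger_gap: 0.297
```

>>> send_rows --offset '[[0.004,0,0],[0.004,0,0],[0.004,0,0],[0.004,0,0],[0.004,0,0]]' --twist '[[0,0,0],[0,0,0],[0,0,0],[0,0,0],[0,0,0]]'

```text
t: 23.52
tcp_pos: [606.6, -174.1, 60.3]
tcp_rot: [-180.0, 0.0, 101.2]
ft_force: [-0.3, -3.8, -0.5]
finger_gap: 0.299
```

>>> send_rows --offset '[[0.004,0,0],[0.004,0,0],[0.004,0,0],[0.004,0,0],[0.004,0,0]]' --twist '[[0,0,0],[0,0,0],[0,0,0],[0,0,0],[0,0,0]]'

```text
t: 24.15
tcp_pos: [602.6, -154.5, 60.3]
tcp_rot: [-180.0, 0.0, 101.2]
ft_force: [-1.1, -3.0, -0.6]
finger_gap: 0.301
```

```bash
python3 snap.py 14
```

```text
[ 602.5 -153.7   60.3] [-0.8 -0.7 -0.1]
```

View pics/scene14.png

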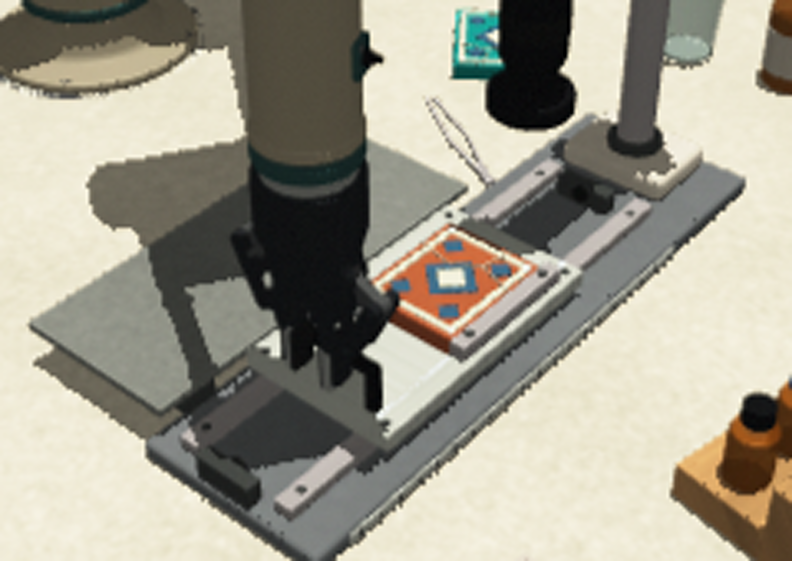

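View pics/top14.png

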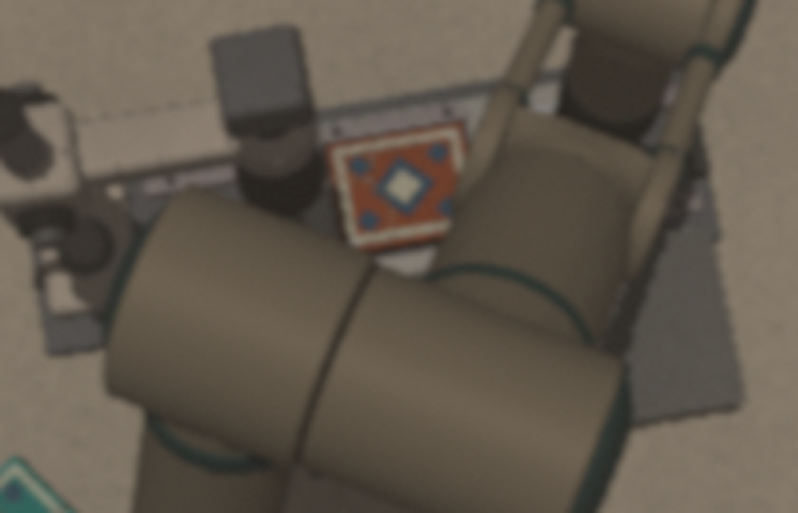

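```bash
python3 - <<'E'
from h import *
T=grab_frame("top");S=grab_frame("scene")
for z in(450,550,600,650,700): print(z,ray(T,[(290,213)],z).round()[0],proj(S,ray(T,[(290,213),(230,195)],z)).round())
E
```

```text
450 [343. -18. 450.] [[241.  51.]
 [297.  43.]]
550 [327. -17. 550.] [[235.   3.]
 [289.  -3.]]
600 [320. -17. 600.] [[231. -23.]
 [285. -27.]]
650 [312. -16. 650.] [[228. -50.]
 [280. -54.]]
700 [304. -16. 700.] [[224. -78.]
 [275. -81.]]
```

>>> send_rows --offset '[[0.004,0,0],[0.004,0,0],[0.004,0,0],[0.004,0,0],[0.004,0,0]]' --twist '[[0,0,0],[0,0,0],[0,0,0],[0,0,0],[0,0,0]]'

```text
t: 24.98
tcp_pos: [599.0, -134.9, 60.3]
tcp_rot: [180.0, 0.0, 101.2]
ft_force: [-0.1, -3.4, -1.3]
finger_gap: 0.3
```

>>> send_rows --offset '[[0.004,0,0],[0.004,0,0],[0.004,0,0],[0.004,0,0],[0.004,0,0]]' --twist '[[0,0,0],[0,0,0],[0,0,0],[0,0,0],[0,0,0]]'

```text
t: 25.6
tcp_pos: [595.1, -115.3, 60.3]
tcp_rot: [180.0, 0.0, 101.2]
ft_force: [1.1, -3.2, -0.8]
finger_gap: 0.3
```

```bash
python3 - <<'E'
from h import *
for n in("scene","top"):
    f=grab_frame(n); cv2.imwrite(f"pics/full15_{n}.png",f["pixels"])
E
```

```text
(no output)
```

View pics/full15_scene.png

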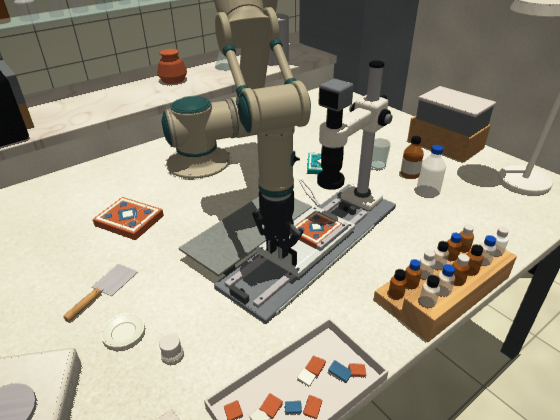

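View pics/full15_top.png

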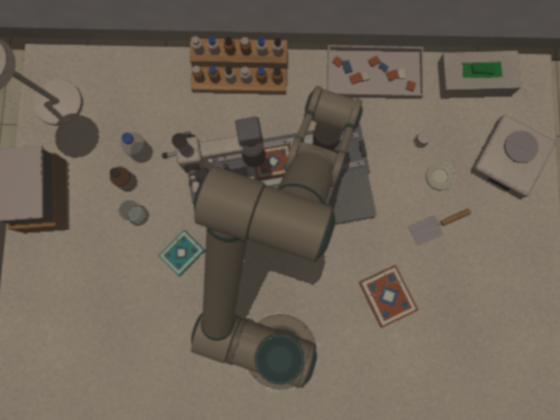

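```bash
python3 - <<'E'
from h import *
T=grab_frame("top");S=grab_frame("scene")
for z in (60,300,350,400):
  P=[[595,-115,z],[595,-55,z]]; print(z,proj(T,P).round().tolist(),proj(S,P).round().tolist())
print(ray(T,[(250,130)],400), ray(T,[(262,130)],400))
E
```

```text
60 [[323.0, 151.0], [303.0, 150.0]] [[278.0, 253.0], [297.0, 243.0]]
300 [[329.0, 126.0], [306.0, 125.0]] [[276.0, 164.0], [298.0, 155.0]]
350 [[331.0, 120.0], [307.0, 119.0]] [[275.0, 142.0], [299.0, 133.0]]
400 [[333.0, 113.0], [308.0, 112.0]] [[275.0, 119.0], [299.0, 110.0]]
[[548.17142635  81.36277669 400.        ]] [[548.80683105  52.77911998 400.        ]]
```

>>> send_rows --offset '[[0.004,0,0],[0.004,0,0],[0.004,0,0],[0.004,0,0],[0.004,0,0]]' --twist '[[0,0,0],[0,0,0],[0,0,0],[0,0,0],[0,0,0]]'

```text
t: 26.42
tcp_pos: [591.0, -95.6, 60.3]
tcp_rot: [-180.0, 0.0, 101.2]
ft_force: [0.3, -3.5, -0.7]
finger_gap: 0.301
```

>>> send_rows --offset '[[0.003,0,0],[0.003,0,0],[0.003,0,0],[0.002,0,0],[0.002,0,0]]' --twist '[[0,0,0],[0,0,0],[0,0,0],[0,0,0],[0,0,0]]'

```text
t: 27.05
tcp_pos: [588.5, -83.0, 60.3]
tcp_rot: [-180.0, 0.0, 101.2]
ft_force: [-1.1, -2.9, -0.3]
finger_gap: 0.3
```

>>> send_rows --offset '[[0.002,0,0],[0.002,0,0],[0.002,0,0],[0.001,0,0],[0.001,0,0]]' --twist '[[0,0,0],[0,0,0],[0,0,0],[0,0,0],[0,0,0]]'

```text
t: 27.68
tcp_pos: [587.0, -75.2, 60.3]
tcp_rot: [-180.0, 0.0, 101.2]
ft_force: [-1.5, -2.9, 0.5]
finger_gap: 0.303
```

```bash
python3 snap.py 16 scene;python3 -c "
from h import *
f=grab_frame('top');cv2.imwrite('pics/full16_top.png',f['pixels'])"
```

```text
[587.  -75.1  60.3] [-0.1 -2.8  0.7]
```

View pics/scene16.png

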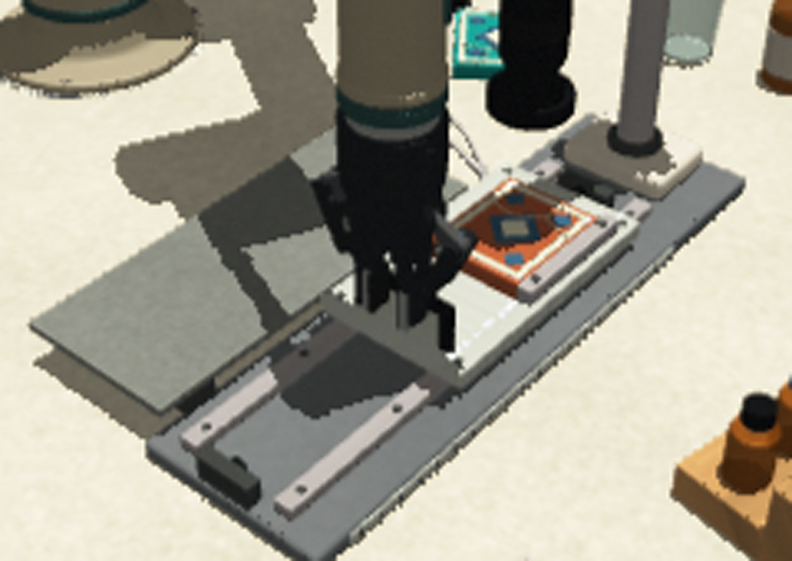

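View pics/full16_top.png

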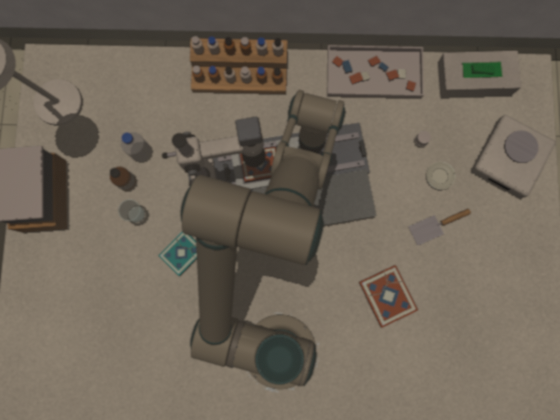

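>>> send_rows --offset '[[0.001,0,0],[0.001,0,0],[0.001,0,0],[0.001,0,0],[0.001,0,0]]' --twist '[[0,0,0],[0,0,0],[0,0,0],[0,0,0],[0,0,0]]'

```text
t: 28.4
tcp_pos: [586.0, -70.3, 60.3]
tcp_rot: [-180.0, 0.0, 101.2]
ft_force: [-1.2, -4.2, 0.7]
finger_gap: 0.301
```

>>> send_rows --offset '[[0.001,0,0],[0.001,0,0],[0.001,0,0],[0.001,0,0],[0.001,0,0]]' --twist '[[0,0,0],[0,0,0],[0,0,0],[0,0,0],[0,0,0]]'

```text
t: 29.02
tcp_pos: [585.1, -65.4, 60.3]
tcp_rot: [-180.0, 0.0, 101.2]
ft_force: [-2.0, -2.8, 0.2]
finger_gap: 0.3
```

>>> send_rows --offset '[[0.001,0,0],[0.001,0,0],[0.001,0,0],[0.001,0,0],[0.001,0,0]]' --twist '[[0,0,0],[0,0,0],[0,0,0],[0,0,0],[0,0,0]]'

```text
t: 29.65
tcp_pos: [584.5, -62.0, 60.3]
tcp_rot: [-180.0, 0.2, 101.2]
ft_force: [-0.7, -8.5, -1.2]
finger_gap: 0.299
```

>>> send_rows --offset '[[0.001,0,0],[0.0005,0,0],[0,0,0],[0,0,0],[0,0,0]]' --twist '[[0,0,0],[0,0,0],[0,0,0],[0,0,0],[0,0,0]]'

```text
t: 30.28
tcp_pos: [584.4, -62.0, 60.4]
tcp_rot: [180.0, 0.3, 101.3]
ft_force: [-1.4, -10.4, -1.1]
finger_gap: 0.3
```

>>> send_rows --offset '[[-0.004,0,0],[-0.01,0,0],[-0.015,0,0],[0,0,-0.03],[0,0,-0.04]]' --twist '[[0,0,0],[0,0,0],[0,0,0],[0,0,0],[0,0,0]]'

```text
t: 30.9
tcp_pos: [589.2, -88.1, 130.0]
tcp_rot: [-179.9, -0.1, 101.1]
ft_force: [0.9, -0.1, 0.4]
finger_gap: 0.299
```

>>> send_rows --offset '[[-0.05,0,0],[-0.05,0,0],[-0.05,0,0],[-0.05,0,0],[-0.05,0,0]]' --twist '[[0,0,0],[0,0,0],[0,0,0],[0,0,0],[0,0,0]]'

```text
t: 31.52
tcp_pos: [638.4, -335.1, 130.3]
tcp_rot: [179.9, -0.0, 101.1]
ft_force: [-0.5, -0.1, 0.3]
finger_gap: 0.301
```

```bash
python3 - <<'E'
from h import *
f=grab_frame("scene"); x0,y0,x1,y1=260,170,390,270
cv2.imwrite("pics/s17.png",cv2.resize(f["pixels"][y0:y1,x0:x1],None,fx=6,fy=6,interpolation=cv2.INTER_CUBIC))
f=grab_frame("top"); cv2.imwrite("pics/t17.png",f["pixels"])
E
```

```text
(no output)
```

View pics/s17.png

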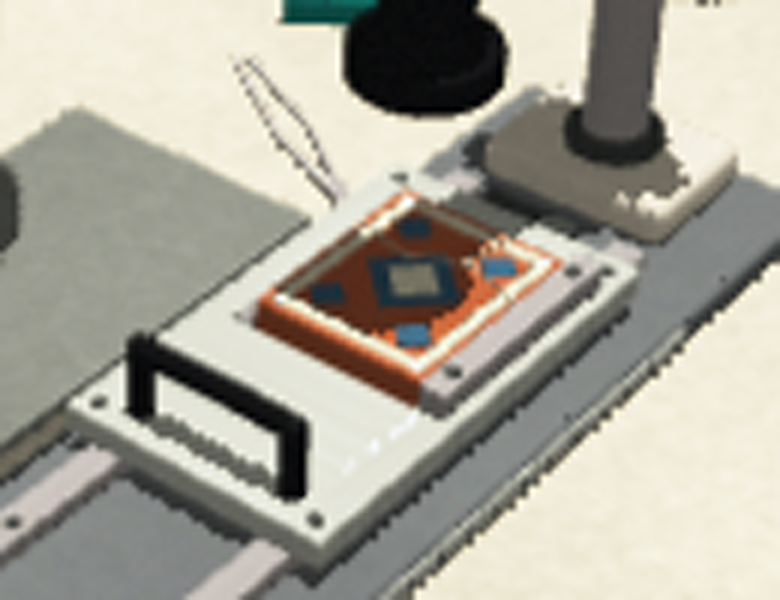

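View pics/t17.png

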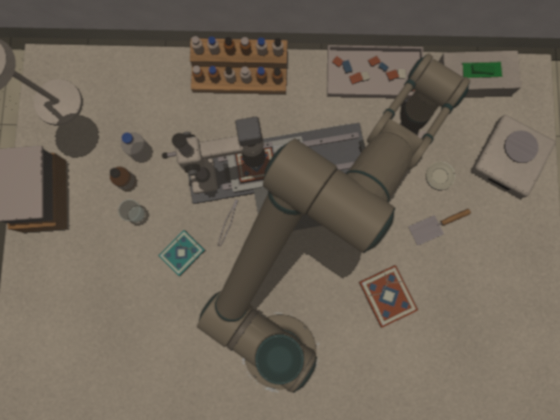

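```bash
python3 - <<'E'
from m4 import *
k=dict(o=(260,170))
g("tile",[(410,190),(564,260),(420,375),(256,300)],50,**k)
g("rim -u -v corner",[(236,317)],40,**k)
g("handle",[(140,340),(298,425)],78,**k)
E
```

```text
tile w [554.1  84.4] uv [[519.1, 28.1], [602.6, 28.0], [601.3, -77.8], [516.7, -81.6]] mean [559.9 -25.8] ang [11.2 10.6 13.9 10.1]
rim -u -v corner w [516.7  15.1] uv [[509.7, -86.4]] mean [509.7 -86.4] ang [0.]
handle w [581.8 -49.2] uv [[519.6, -161.8], [602.1, -162.7]] mean [ 560.9 -162.2] ang [10.7 10.7]
```

```bash
python3 -c "
from cell import robot
print(robot.sign_off())"
```

```text
the job is handed in; nothing more can be done
None
```

The tile is seated in the stage's recess and the stage is pushed home against its stop under the lens. I handed the job in at about 32 s of the 70 s allowed. `sign_off` gives no verdict, so success is judged only by my own checks.

**What I did**
- **Tile:** I slid it sideways on the shelf with two fingers to square it and line it up. I then pushed it along +x into the recess, up to the back stop, with about 3 N and no lifting.
- **Stage:** I pushed it by the handle with about 3–4 N. It then stopped dead and the force rose to about 10 N, so I took it as home.
- **Robot:** I backed the arm off, and it is touching nothing.

**Last checks**
- **Seating:** In the scene view the tile fits a flat top 50 mm above the table, square to within measuring error. Its centre is within about 1.5 mm of where the recess and handle put the recess centre.
- **Surroundings:** In the final picture from above, nothing I could see around the stand has moved.
- **Limits of the checks:** The two cameras disagreed by up to about 7 mm on absolute positions, so I relied on positions relative to other things in the same picture. I did not press down on the tile to confirm that it is seated.

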